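# Snap the centrifuge rotor on and prove it holds

## Task

Put the rotor on the spindle of the small centrifuge and press it straight down, gently, until it has snapped home. Then prove that it holds: pull it straight up with a slowly rising force until the spindle carries about 14 N, keep that pull for about a second (never more than 18 N), ease off and let go, leaving the rotor locked on the spindle. Disturb nothing else on the bench.

Things in the scene. Friction and masses are not known exactly. Their poses are not given: they have to be found in the camera images.
- rotor: Loose grey plastic rotor, 140 g (may be 20% lighter or heavier), upright on the bench at the start: a disc 86 mm across, 9 mm high at its edge, sloping up to 26 mm, with eight dark tube slots and a round grip hub on top. Origin: centre of its underside; z up along its axis; round, so its yaw does not matter. Bore in the underside: 19 mm wide through a 6 mm deep lip, wider above, 22 mm deep.
- rotor_hub (a point): Point on the rotor's axis, 45 mm above its underside, in the round grip hub: 28 mm in diameter, from 26 to 56 mm above the underside.
- centrifuge: The fixed small centrifuge: round white drive unit 170 mm across with a small switch panel, and on it a shallow open grey bowl, 144 mm across at the rim, lid off, with a steel spindle upright in its middle. Origin: centre of its underside on the bench; z up, along the spindle's axis.
- bowl_centre (a point): Point on the spindle's axis at the height of the bowl's rim, 85 mm above the bench. The spindle is a post 15 mm in diameter, tapered at the top, 21 mm tall above a shoulder 34 mm across on which the rotor's underside sits. How high the drive hangs varies and is not measured: with no load the shoulder lies anywhere from 69 to 81 mm above the bench.
- catches (a point): Nominal point on the spindle's axis where three sprung catches stick out to 12 mm. The rotor going down meets them 18 mm above the shoulder; the push rises to 6-12 N at 9 mm, then drops to 1-4 N (unlocked) until it snaps in about 1 mm above the shoulder; on it the push rises 4 N a mm. 16 N always seats it; over 24 N harms the drive. Locked, it has 1-2 mm of play upward, then they hold over 25 N.
- spindle (a joint): Up and down movement of the spindle on its rubber mount, in m, 0 with nothing on it, positive upward. The mount is a spring of 4 N per mm: +0.0035 means that the spindle carries a pull of 14 N (the upward pull on the rotor less the rotor's weight), -0.004 a push of 16 N.
- flask: Bystander: conical glass flask, 72 mm across, 97 mm tall, origin under its centre.
- beaker: Bystander: glass beaker, 70 mm across, 85 mm tall, origin under its centre.
- lid: Bystander: the centrifuge's clear round lid lying on the bench, 124 mm across, 45 mm tall with its knob, origin under its centre.
- tube_rack: Bystander: aluminium tube rack 210 x 85 mm, 59 mm tall, with glass tubes to 99 mm, origin under its centre.
- wash_bottle: Bystander: white plastic bottle, 64 mm across, 160 mm tall, origin under its centre.
- spatula: Bystander: narrow steel laboratory spatula 170 mm long, 5 mm thick, lying flat, origin under its middle.
There are look-alikes about, which are no part of the job. Leave any green or yellow look-alike of the rotor alone.

How it is judged:
On the way, in this order (a step that is already met when the one before it is completed fails the run):
1. the rotor is pressed down on the spindle, its underside at most 84 mm above the bench and within 4 mm of the axis (z of rotor in the frame of centrifuge below 0.084 m and horizontal distance between rotor and bowl_centre below 0.004 m and value of joint spindle below 0.001 m), for 0.1 s.
2. the locked rotor pulls the spindle up with 10 to 18 N for 0.4 s (value of joint spindle between 0.0025 and 0.0045 m and horizontal distance between rotor and bowl_centre below 0.005 m and z of rotor in the frame of centrifuge below 0.09 m), for 0.4 s.
At the end, for the whole second after the job is handed in: The rotor sits released and at rest on the spindle: underside 65 to 84 mm above the bench, within 4 mm of the axis, tilted less than 0.08 rad, the spindle within 1.5 mm of its unloaded height (z of rotor in the frame of centrifuge between 0.065 and 0.084 m and horizontal distance between rotor and bowl_centre below 0.004 m and angle between rotor's own z axis and vertical below 0.08 rad and linear speed of rotor below 0.02 m/s and value of joint spindle between -0.0015 and 0.0015 m); the robot touches nothing.
It fails at once if the spindle is pulled with more than 18 N (value of joint spindle above 0.0045 m).
It fails at once if the spindle is pressed with more than 24 N (value of joint spindle below -0.006 m).
It fails at once if a bystander is moved by more than 25 mm (distance of any of flask, beaker, lid, tube_rack, wash_bottle, spatula from where it was at the start of the episode above 0.025 m).
It also fails if it takes over 69 s, if anything falls off the work surface, if the arm or the gripper's body presses on something with over 40 N, if the wrist force passes 120 N, or if a joint passes its speed limit or range.

## Robot

A 7-joint arm with a two-finger parallel gripper is mounted at the origin on the work surface. World frame = base frame: x ahead of the robot, y to its left, z up, the work surface at z = 0. Lengths are in m, angles in rad, forces in N, time in s.
With the tool pointing down it reaches from about 0.4 to 0.85 m from the base axis. Payload 4.5 kg.
Tool frame: the origin (TCP) lies at the very end of the fingers, on their centre line; the grasp point (between the pads) lies 19 mm behind it; y points along the fingers, x is the direction in which the jaws open and shut, and the axes are right-handed (so a half turn about y gives the same grasp; the last joint's range is limited). The gripper opens to 88 mm and grips with 3 to 60 N. Pads are 18 mm wide; open, the fingers measure 123 mm over their backs; the gripper's body (75 mm by 187 mm) begins 45 mm behind the grasp point.
Start: joints at [1.323, 0.689, -0.195, 1.565, 0.157, 0.902, -0.215], TCP at [0.174, -0.6, 0.239] pointing down, gripper open.
Joint ranges: [-3.01, 3.01], [-0.46, 2.08], [-1.47, 1.51], [0.13, 2.56], [-1, 4.14], [0.04, 2.09], [-2.66, 2.66]. Speed limits (rad/s): [2.57, 2.57, 3.14, 3.14, 3.14, 3.14, 3.14].

## Interface

Orientations are given as a unit quaternion [x, y, z, w].
In Python, from plant import r gives the robot as it stands.
- The arm moves only by the shell command python3 -m inch 'ROWS' [OPENING] [FORCE]. ROWS is JSON, a list of rows, each a list of 6 numbers: the shift along the tool's x, y, z in mm, then the turn, a rotation vector about the tool's x, y, z in rad. In form: [[x, y, z, ax, ay, az], ...]. A call has 1 to 12 rows; each row shifts and turns the commanded pose from where the row before left it, along the tool's axes as they then stand; what a row does not reach is not made up. A row lasts 1/12 s, in which the tool goes at most 41.7 mm and 7.16 degrees, less where a joint would pass 70% of its speed; a pose out of reach is approached as far as the arm can. A call is refused whole if a number of a shift passes 41.7 or a number of a turn 0.125, either way. A call with a gripper value outside its range is refused whole. OPENING is the finger opening in mm, from 0 to 88.1, set as the call begins (- or left out, the last holds). The fingers move at their own pace and stop on an object; FORCE is the grip in N (left out, the last holds). Time passes only in rows, so rows that do not move let the fingers close. It gives the time, the measured TCP pose, the force and the opening at its end, in the units of the state.
- r.get_state(): the state, without advancing time (a new reading comes with each control period).
- r.snapshot(name): name is "side" or "top" or "wrist"; returns a dict with "img" (400x640x3 uint8, red, green, blue), "range_z" (400x640 float32, m along the optical axis (not along the pixel's ray), 0 where there is no reading), "mtx" (3x3 intrinsics, pixels), "camera_from_world" (4x4, takes a point from world to camera coordinates); the wrist camera has in their place "tool_from_camera" (4x4, takes a point from camera to tool coordinates, whose origin is the TCP and whose axes are the tool frame's). Camera axes: x right, y down, z forward; pixel columns grow to the right and rows downward; lengths in m; the calibration is good to about 2 mm. A picture is of the moment at which its call begins: read the wrist's pose just before it.
- r.finish_job(): hands the job in, once; it reports no verdict.
The state is a dict: "clock": time; "q": joint angles; "qd": joint speeds; "joint_torque": joint torques, N m; "tool_pos": TCP position; "eef_rot": TCP orientation; "contact_force": force on the tool from outside, world axes, zero at the start; "moment": the same for the moment, N m; "opening": opening from 0.0 (shut) to 1.0 (fully open).
Only numpy, scipy, OpenCV 4.12 (cv2) and the standard library are available. Lean on these libraries where they do the work, as an engineer would, in place of code of your own. Each camera call takes 0.05 s, during which the arm holds its last target.

## Working session

There is one attempt and no reset: what is moved stays moved. The work goes in short steps, Python scripts to look and compute and a shell command to move; the robot and the scene stay as the last step left them, time stands still between calls to the robot, and variables do not carry over. Pictures are saved under pics/ and viewed, and the job is handed in when it is done.

```bash
ls; mkdir -p pics
python3 - <<'E'
from plant import r
import cv2,numpy as np
s=r.get_state();print(s)
for n in("top","side"):
    d=r.snapshot(n);cv2.imwrite(f"pics/{n}0.png",d["img"][:,:,::-1]);np.savez(f"{n}0.npz",**d);print(n,d["mtx"],d["camera_from_world"])
E
```

```text
pics
{'clock': 0.0, 'q': array([ 1.32279398,  0.68997237, -0.19452337,  1.56633206,  0.15732842,
        0.90248452, -0.2150876 ]), 'qd': array([-0.00094787,  0.00067508, -0.00127781, -0.00016488, -0.00047693,
       -0.00025642, -0.00177852]), 'joint_torque': array([ 6.49329149e-05, -5.27564871e+01, -1.26630194e+00, -1.53426111e+01,
       -5.25095535e-02,  6.73057701e-03,  1.58131179e-04]), 'tool_pos': array([ 0.17358327, -0.59976497,  0.23792071]), 'eef_rot': array([-0.56494779,  0.4253314 , -0.42425473,  0.56562807]), 'contact_force': array([-0.19614981, -0.36384834,  0.34649603]), 'moment': array([-0.04045748, -0.00150735,  0.01457142]), 'opening': 0.9951024097886104}
top [[478.49093147   0.         322.9843364 ]
 [  0.         478.49093147 191.6477447 ]
 [  0.           0.           1.        ]] [[ 0.01230666 -0.99984185  0.01283835 -0.0283729 ]
 [-0.9949436  -0.01352425 -0.09952044  0.52876421]
 [ 0.09967833 -0.01154867 -0.99495269  1.16459927]
 [ 0.          0.          0.          1.        ]]
side [[518.27991781   0.         322.79832398]
 [  0.         518.27991781 201.09422946]
 [  0.           0.           1.        ]] [[-0.90619789 -0.42268984  0.01177657  0.48245462]
 [-0.34510122  0.72318906 -0.59824972  0.22907693]
 [ 0.2443574  -0.54619674 -0.80122318  1.18568115]
 [ 0.          0.          0.          1.        ]]
```

View pics/top0.png

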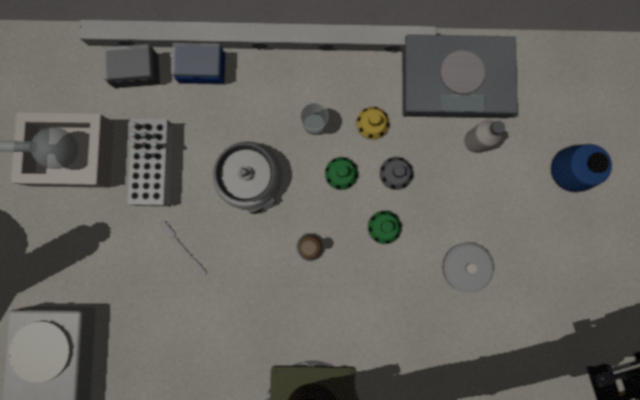

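View pics/side0.png

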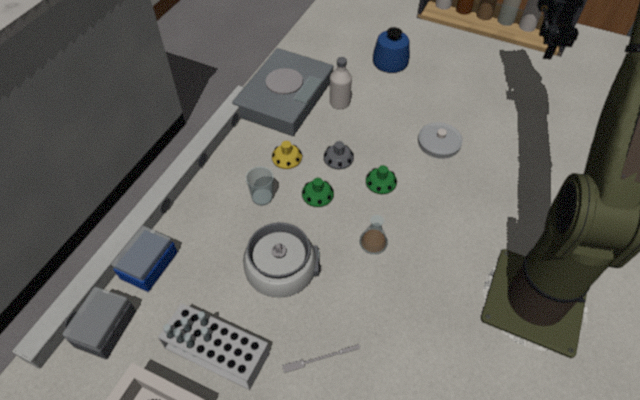

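The image holds four rotor-like things, by top-view pixel: grey (396,172), green (341,173), green (384,227) and yellow (373,123). The description fits the grey one. I'll check it in a close crop and measure it.

```bash
cat > h.py <<'E'
import numpy as np,cv2
def ray(K,T,u,v,z):
    R=T[:3,:3];o=-R.T@T[:3,3];d=R.T@np.linalg.inv(K)@np.array([u,v,1.]);return o+d*(z-o[2])/d[2]
def cloud(d):
    Z=d["range_z"].astype(float);v,u=np.mgrid[:400,:640];K=d["mtx"];T=d["camera_from_world"]
    P=np.stack([(u-K[0,2])/K[0,0]*Z,(v-K[1,2])/K[1,1]*Z,Z],-1)
    W=(P-T[:3,3])@T[:3,:3];W[Z==0]=np.nan;return W
E
python3 - <<'E'
from h import *
t=dict(np.load("top0.npz"));s=dict(np.load("side0.npz"))
for n,d,boxes in(("top",t,[(190,130,300,220),(350,130,440,210)]),("side",s,[(235,215,330,300),(310,130,370,180)])):
    W=cloud(d)
    c=[cv2.resize(d["img"][b[1]:b[3],b[0]:b[2],::-1],(380,int(380*(b[3]-b[1])/(b[2]-b[0]))),interpolation=cv2.INTER_CUBIC) for b in boxes]
    h=max(x.shape[0] for x in c);c=[cv2.copyMakeBorder(x,0,h-x.shape[0],0,0,cv2.BORDER_CONSTANT) for x in c]
    cv2.imwrite(f"pics/{n}crop.png",np.hstack(c))
    b=boxes[1];w=W[b[1]:b[3],b[0]:b[2]].reshape(-1,3)
    w=w[~np.isnan(w[:,0])]
    print(n,"rotor maxz",w[:,2].max());
    for lo,hi in((.006,.065),(.05,.065)):
        k=w[(w[:,2]>lo)&(w[:,2]<hi)];print(lo,len(k),k.min(0),k.max(0),k.mean(0))
    b=boxes[0];w=W[b[1]:b[3],b[0]:b[2]].reshape(-1,3)
    w=w[~np.isnan(w[:,0])]
    k=w[(w[:,2]>.079)&(w[:,2]<.089)]
    print("rim",len(k),k.min(0),k.max(0),k.mean(0),"max",w[:,2].max())
    k=w[(w[:,2]>.089)];print("post",len(k),k.mean(0) if len(k) else 0)
E
```

```text
top rotor maxz 0.06095465077997126
0.006 1252 [ 0.49263992 -0.31338752  0.00602555] [ 0.69417505 -0.08828854  0.06095465] [ 0.59532583 -0.18138723  0.02336283]
0.05 108 [ 0.56933726 -0.21899658  0.05060016] [ 0.5947722  -0.19137462  0.06095465] [ 0.58170386 -0.20496332  0.05560327]
rim 490 [0.49642896 0.09803849 0.07901131] [0.63799381 0.23897749 0.08889914] [0.57105023 0.17251569 0.08350718] max 0.09936145193638705
post 48 [0.56896497 0.16950007 0.09388409]
side rotor maxz 0.06152875118682788
0.006 657 [ 0.47005856 -0.23694248  0.00605755] [ 0.62386313 -0.06715714  0.06152875] [ 0.57259997 -0.1882213   0.02594604]
0.05 85 [ 0.56792136 -0.21858846  0.05065081] [ 0.59584202 -0.06715714  0.06152875] [ 0.58154394 -0.17874153  0.05518181]
rim 486 [0.49481219 0.09755094 0.07901043] [0.63658044 0.24071462 0.08892195] [0.56835487 0.16628827 0.08325439] max 0.09929951241813645
post 44 [0.56473521 0.17175239 0.09420076]
```

View pics/topcrop.png

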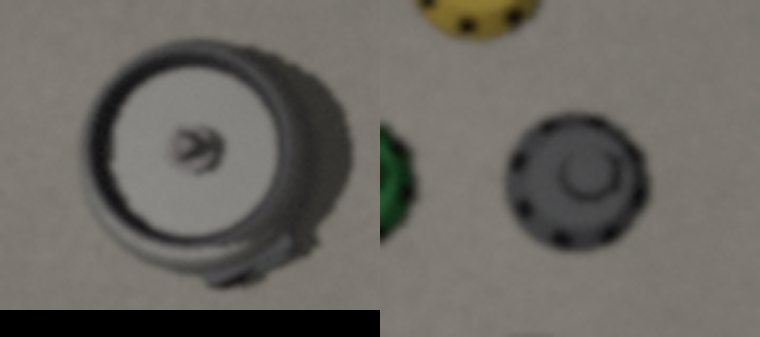

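View pics/sidecrop.png

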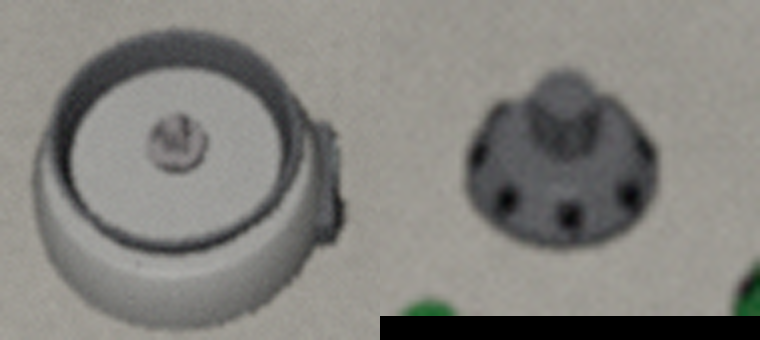

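The crops confirm it: the grey rotor is at top (396,172) and side (338,153), with a round hub and dark slots. The centrifuge is at top (247,175). Next I'll work out the tool axes.

```bash
cat >> h.py <<'E'
from scipy.spatial.transform import Rotation as Ro
def tool(s): return np.array(s["tool_pos"]),Ro.from_quat(s["eef_rot"]).as_matrix()
def todo(s,target):
    p,R=tool(s);print("pos",p.round(4));print("mm in tool",(R.T@(np.array(target)-p)*1000).round(1));print("tilt err (turn vec to y=down)",(R.T@np.cross(R[:,1],[0,0,-1])).round(4), "yaw of x",np.degrees(np.arctan2(R[1,0],R[0,0])).round(2),"F",np.round(s["contact_force"],2),"op",s["opening"]*88.1,"t",s["clock"])
E
python3 - <<'E'
from h import *
from plant import r
s=r.get_state();print(tool(s)[1].round(3));todo(s,[0.582,-0.205,0.24])
w=r.snapshot("wrist");print(w["tool_from_camera"])
t=dict(np.load("top0.npz"))
for n,u,v,z in(("hubtop",400,170,.056),):print(n,ray(t["mtx"],t["camera_from_world"],u,v,z))
E
```

```text
[[ 0.278 -0.001  0.961]
 [-0.961  0.001  0.278]
 [-0.002 -1.    -0.   ]]
pos [ 0.1736 -0.5998  0.238 ]
mm in tool [-265.7   -1.6  502.1]
tilt err (turn vec to y=down) [ 0.0001 -0.     -0.0016] yaw of x -73.85 F [ 0.03 -0.37  0.23] op 88.10819097741462 t 0.1
[[ 9.99999985e-01 -2.86645290e-05 -1.73261688e-04  6.53013545e-04]
 [ 1.55535428e-04 -3.13564013e-01  9.49567052e-01 -1.45307788e-01]
 [-8.15475224e-05 -9.49567064e-01 -3.13564004e-01  8.08717066e-02]
 [ 0.00000000e+00  0.00000000e+00  0.00000000e+00  1.00000000e+00]]
hubtop [ 0.5818568  -0.20872986  0.056     ]
```

```bash
python3 -m inch '[[-19,0,36,0,0,0],[-19,0,36,0,0,0],[-19,0,36,0,0,0],[-19,0,36,0,0,0],[-19,0,36,0,0,0],[-19,0,36,0,0,0],[-19,0,36,0,0,0],[-19,0,36,0,0,0],[-19,0,36,0,0,0],[-19,0,36,0,0,0],[-19,0,36,0,0,0],[-19,0,36,0,0,0]]' 60
python3 -m inch '[[-19,20,35,0,0,0],[-18,20,35,0,0,0],[0,20,0,0,0,0],[0,20,0,0,0,0],[0,0,0,0,0,0],[0,0,0,0,0,0]]' 60
python3 - <<'E'
from h import *
from plant import r
s=r.get_state();todo(s,[0.582,-0.206,0.16])
w=r.snapshot("wrist");cv2.imwrite("pics/w1.png",w["img"][:,:,::-1]);np.savez("w1.npz",**w,p=tool(s)[0],R=tool(s)[1])
E
```

```text
clock: 1.15
tool_pos: [0.5264, -0.2595, 0.2386]
eef_rot: [0.565, -0.425, 0.425, -0.565]
contact_force: [0.7, -0.9, -0.7]
opening: 0.677
clock: 1.65
tool_pos: [0.5779, -0.2096, 0.1603]
eef_rot: [0.566, -0.426, 0.424, -0.565]
contact_force: [0.1, 0.1, 1.1]
opening: 0.68
pos [ 0.5779 -0.2096  0.1603]
mm in tool [-2.3  0.2  4.9]
tilt err (turn vec to y=down) [ 0.0027  0.     -0.0012] yaw of x -73.87 F [0.13 0.1  1.07] op 59.91929371750272 t 1.65
```

View pics/w1.png

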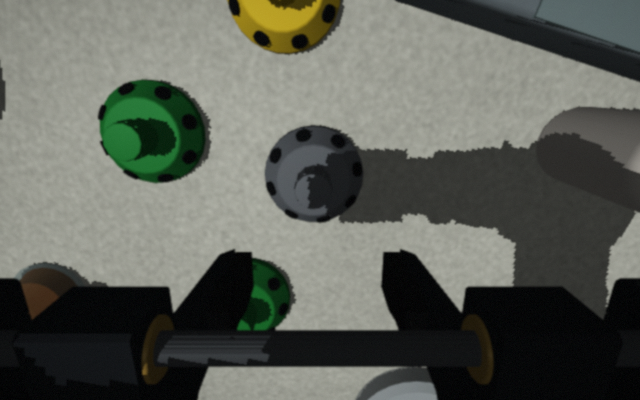

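The wrist picture shows the grey rotor's disc spanning columns 265-363 and rows 125-221, with its hub near (315,185), between the fingertips in x.

```bash
cat >> h.py <<'E'
def wT(w,p,R):
    A=np.eye(4);A[:3,:3]=R;A[:3,3]=p
    return np.linalg.inv(A@w["tool_from_camera"])
E
python3 - <<'E'
from h import *
w=dict(np.load("w1.npz"));T=wT(w,w["p"],w["R"]);w["camera_from_world"]=T;W=cloud(w)
b=W[115:235,255:375].reshape(-1,3);b=b[~np.isnan(b[:,0])]
k=b[(b[:,2]>.05)];print("top",len(k),b[:,2].max(),k.min(0),k.max(0),k.mean(0))
k=b[(b[:,2]>.006)&(b[:,2]<.06)];print("disc",k.min(0),k.max(0),(k.min(0)+k.max(0))/2)
print("edges z9", *[ray(w["mtx"],T,u,v,.009) for u,v in((265,173),(363,173),(314,125),(314,221))])
from plant import r
s=r.get_state();todo(s,[.582,-.2055,.045-.019])
E
```

```text
top 1091 0.05747492554104935 [ 0.56824232 -0.22004633  0.05003727] [ 0.59654761 -0.19169267  0.05747493] [ 0.5832072  -0.20566551  0.05518675]
disc [ 0.539963   -0.24852276  0.00612211] [ 0.6249414  -0.16339576  0.05747493] [ 0.5824522  -0.20595926  0.03179852]
edges z9 [ 0.57329331 -0.16465057  0.009     ] [ 0.5967646  -0.24571366  0.009     ] [ 0.6241114  -0.19400402  0.009     ] [ 0.54234582 -0.21740769  0.009     ]
pos [ 0.5787 -0.2101  0.1615]
mm in tool [ -3.6 135.5   4.5]
tilt err (turn vec to y=down) [ 0.0003 -0.      0.0003] yaw of x -73.9 F [ 1.58 -0.03  0.33] op 59.826301081791144 t 1.7
```

```bash
python3 -m inch '[[-3.7,10,5,0,0,0],[0,14,0,0,0,0],[0,14,0,0,0,0],[0,14,0,0,0,0],[0,14,0,0,0,0],[0,14,0,0,0,0],[0,14,0,0,0,0],[0,12,0,0,0,0],[0,10,0,0,0,0],[0,7,0,0,0,0],[0,5,0,0,0,0],[0,0,0,0,0,0]]' 60
python3 - <<'E'
from h import *
from plant import r
s=r.get_state();todo(s,[.5825,-.206,.030])
w=r.snapshot("wrist");cv2.imwrite("pics/w2.png",w["img"][:,:,::-1])
E
```

```text
clock: 2.7
tool_pos: [0.5823, -0.2045, 0.0324]
eef_rot: [0.565, -0.425, 0.425, -0.565]
contact_force: [0.0, 1.0, -0.4]
opening: 0.681
pos [ 0.5823 -0.2045  0.0324]
mm in tool [ 1.5  2.4 -0.3]
tilt err (turn vec to y=down) [ 0.0008  0.     -0.0005] yaw of x -73.86 F [ 0.03  0.95 -0.36] op 60.031522467753355 t 2.7
```

View pics/w2.png

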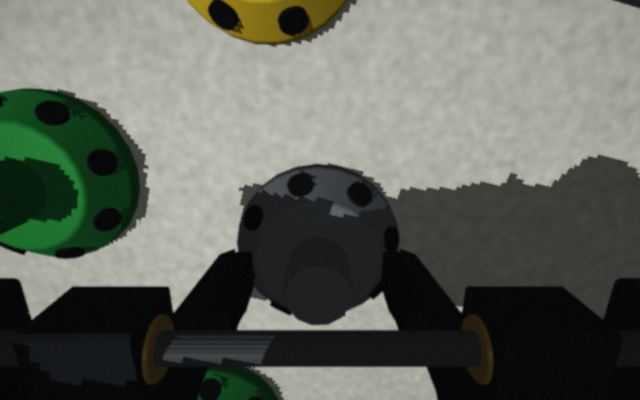

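The hub sits centred between the fingers, around (318,295). I'll lower slightly and close.

```bash
python3 -m inch '[[1.5,2.5,0,0,0,0],[0,0,0,0,0,0],[0,0,0,0,0,0],[0,0,0,0,0,0],[0,0,0,0,0,0],[0,0,0,0,0,0],[0,0,0,0,0,0]]' 0 55
python3 - <<'E'
from h import *
from plant import r
s=r.get_state();todo(s,[.5825,-.206,.030])
E
```

```text
clock: 3.33
tool_pos: [0.5832, -0.206, 0.0309]
eef_rot: [-0.565, 0.425, -0.425, 0.565]
contact_force: [0.2, 0.3, 1.9]
opening: 0.304
pos [ 0.5832 -0.206   0.0309]
mm in tool [-0.2  0.9 -0.7]
tilt err (turn vec to y=down) [-0.0003  0.      0.0002] yaw of x -73.85 F [0.22 0.34 1.9 ] op 26.796640371561068 t 3.3333
```

```bash
python3 -m inch '[[0,-3,0,0,0,0],[0,-8,0,0,0,0],[0,-15,0,0,0,0],[0,-20,0,0,0,0],[0,-20,0,0,0,0],[0,-20,0,0,0,0],[0,-20,0,0,0,0],[0,-20,0,0,0,0],[0,-15,0,0,0,0],[0,-9,0,0,0,0],[0,0,0,0,0,0]]'
python3 - <<'E'
from h import *
from plant import r
s=r.get_state();todo(s,[.5665,.03,.18])
E
```

```text
clock: 4.25
tool_pos: [0.5842, -0.2065, 0.183]
eef_rot: [-0.565, 0.423, -0.426, 0.566]
contact_force: [-0.8, 0.2, -2.2]
opening: 0.305
pos [ 0.5842 -0.2065  0.183 ]
mm in tool [-232.1    2.6   48.7]
tilt err (turn vec to y=down) [-0.0035 -0.      0.0024] yaw of x -73.86 F [-0.76  0.16 -2.19] op 26.843232896821732 t 4.25
```

```bash
python3 -m inch '[[-10,0,2,0,0,0],[-20,0,4,0,0,0],[-26,0,6,0,0,0],[-28,0,6,0,0,0],[-28,0,6,0,0,0],[-28,0,6,0,0,0],[-28,0,6,0,0,0],[-26,0,6,0,0,0],[-20,0,4,0,0,0],[-12,0,2,0,0,0],[-6,0,0,0,0,0],[0,0,0,0,0,0]]'
python3 -m inch '[[0,0,0,0,0,0],[0,0,0,0,0,0],[0,0,0,0,0,0]]'
python3 - <<'E'
from h import *
from plant import r
s=r.get_state();todo(s,[.5665,.169,.18])
w=r.snapshot("wrist");cv2.imwrite("pics/w3.png",w["img"][:,:,::-1]);np.savez("w3.npz",**w,p=tool(s)[0],R=tool(s)[1])
t=r.snapshot("side");cv2.imwrite("pics/s3.png",t["img"][:,:,::-1]);np.savez("s3.npz",**t)
E
```

```text
clock: 5.25
tool_pos: [0.5636, 0.0315, 0.1799]
eef_rot: [0.566, -0.425, 0.424, -0.565]
contact_force: [-0.5, 0.2, -1.1]
opening: 0.304
clock: 5.5
tool_pos: [0.5647, 0.0282, 0.1806]
eef_rot: [0.565, -0.425, 0.426, -0.564]
contact_force: [1.2, 0.0, -1.5]
opening: 0.308
pos [0.5647 0.0282 0.1806]
mm in tool [-134.9    0.4   40.5]
tilt err (turn vec to y=down) [ 0.0003 -0.      0.0011] yaw of x -74.01 F [ 1.23  0.02 -1.52] op 27.1747746961537 t 5.5
```

View pics/w3.png

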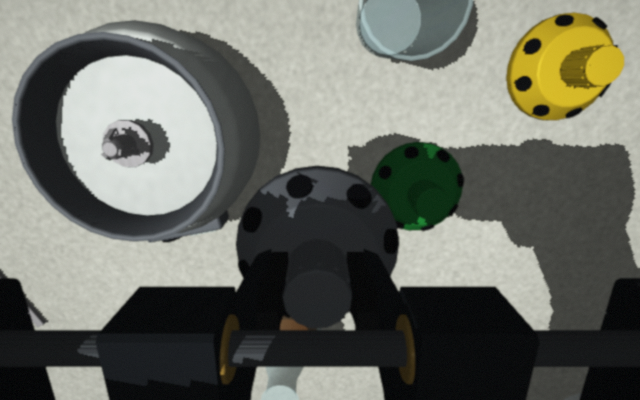

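View pics/s3.png

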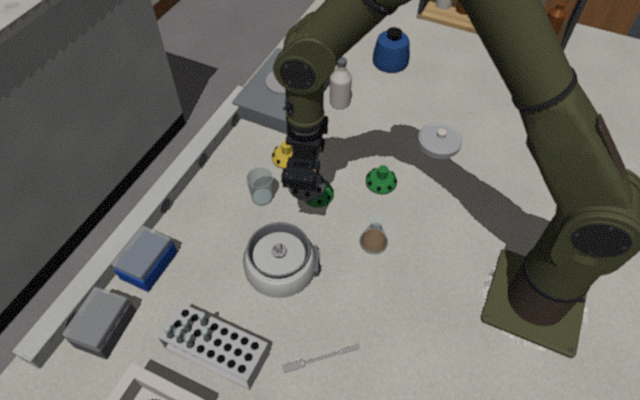

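The wrist view shows the held rotor upright at (318,235), and the bowl with its spindle to the left (post about (115,147), shoulder (128,143)). I'll measure both in the tool frame.

Run:
```python
from h import *
w=dict(np.load("w3.npz"));R=w["R"];T=wT(w,w["p"],R);w["camera_from_world"]=T;W=cloud(w)
def st(n,k):
    m=(k.min(0)+k.max(0))/2;print(n,len(k),"mean",k.mean(0).round(4),"mid",m.round(4),"size",np.ptp(k,0).round(4),"tool",((m-w["p"])@R*1000).round(1))
b=W[15:250,5:260].reshape(-1,3);b=b[~np.isnan(b[:,0])]
st("rim",b[(b[:,2]>.081)&(b[:,2]<.09)&(np.hypot(b[:,0]-.567,b[:,1]-.169)>.05)])
pm=W[110:175,90:165].reshape(-1,3);pm=pm[~np.isnan(pm[:,0])]
print(np.histogram(pm[:,2],np.arange(.055,.107,.002)))
near=pm[np.hypot(pm[:,0]-.567,pm[:,1]-.169)<.022]
for lo in(.067,.08,.088,.094):st(f"post>{lo}",near[near[:,2]>lo])
rr=W[160:250,230:405].reshape(-1,3);rr=rr[~np.isnan(rr[:,0])]
k=rr[(rr[:,2]>.145)&(rr[:,2]<.2)];st("rotor",k)
print(np.histogram(rr[:,2],np.arange(.13,.22,.005)))
# rim ellipse
h=W[280:325,285:350].reshape(-1,3);h=h[~np.isnan(h[:,0])];st("hub",h[h[:,2]>.195]);
```

```text
rim 5797 mean [0.5708 0.1777 0.0838] mid [0.5668 0.1688 0.084 ] size [0.1426 0.1433 0.006 ] tool [-134.8   96.4   40.8]
(array([   1,  737, 2131,   31,    0,    0,    0,   29,   61,  321,  710,
         36,   29,   21,   54,   65,   67,   62,   85,  131,  247,   39,
          0,    0,    0]), array([0.055, 0.057, 0.059, 0.061, 0.063, 0.065, 0.067, 0.069, 0.071,
       0.073, 0.075, 0.077, 0.079, 0.081, 0.083, 0.085, 0.087, 0.089,
       0.091, 0.093, 0.095, 0.097, 0.099, 0.101, 0.103, 0.105]))
post>0.067 1957 mean [0.5696 0.1647 0.0819] mid [0.567  0.1684 0.0836] size [0.034  0.0342 0.0292] tool [-134.3   96.7   40.9]
post>0.08 788 mean [0.5692 0.1662 0.0918] mid [0.5672 0.1661 0.0891] size [0.0234 0.0208 0.0182] tool [-132.    91.3   40.4]
post>0.088 600 mean [0.5685 0.1667 0.094 ] mid [0.5673 0.1661 0.0931] size [0.0213 0.0208 0.0102] tool [-132.    87.3   40.5]
post>0.094 354 mean [0.5675 0.1678 0.0959] mid [0.5674 0.1672 0.0961] size [0.0147 0.0151 0.0042] tool [-133.    84.3   40.9]
rotor 10913 mean [0.5873 0.0338 0.1697] mid [0.5805 0.0285 0.1695] size [0.0541 0.0831 0.0403] tool [ 4.  11.1 15.3]
(array([   0,    0,    0,    4,  217,  882, 1548, 2069, 3865, 2110,  175,
         43,    0,    0,    0,    0,    0]), array([0.13 , 0.135, 0.14 , 0.145, 0.15 , 0.155, 0.16 , 0.165, 0.17 ,
       0.175, 0.18 , 0.185, 0.19 , 0.195, 0.2  , 0.205, 0.21 , 0.215]))
hub 2718 mean [0.5642 0.0274 0.205 ] mid [0.5635 0.0276 0.2017] size [0.0251 0.0276 0.0108] tool [  0.2 -21.1  -1.3]
```

Run:
```python
from h import *
from scipy.optimize import least_squares as ls
w=dict(np.load("w3.npz"));R=w["R"];w["camera_from_world"]=wT(w,w["p"],R);W=cloud(w)
def fit(k,rad,g):
    f=lambda c:np.hypot(k[:,0]-c[0],k[:,1]-c[1])-rad
    s=ls(f,g,loss="soft_l1",f_scale=.001);return s.x,np.sqrt((s.fun**2).mean())
tf=lambda c:((np.array([c[0],c[1],.1])-w["p"])@R*1000).round(1)[[0,2]]
# hub: top disc rows, convex outline
m=np.zeros((400,640),np.uint8);m[255:330,270:365]=((W[255:330,270:365,2]>.2))
c=max(cv2.findContours(m,0,1)[0],key=cv2.contourArea);pts=cv2.convexHull(c)[:,0];k=W[pts[:,1],pts[:,0]]
print("hub",[ (x,tf(x[0])) for x in [fit(k,.0138,[.564,.028])]],len(k))
# disc outline lateral: points z .153-.160, outer
m=np.zeros((400,640),np.uint8);m[155:255,230:405]=(W[155:255,230:405,2]>.146)
rows=[];u=np.arange(232,404)
for x in range(240,398):
    v=np.where(m[:,x])[0]
    if len(v):rows.append((x,v[0]))
k=np.array([W[v,x] for x,v in rows]);k=k[(k[:,2]>.148)&(k[:,2]<.165)]
x=fit(k,.043,[.564,.028]);print("disc",x,tf(x[0]),len(k),k[:,2].mean())
# rim outer/post top
b=W[15:250,5:260].reshape(-1,3);k=b[(b[:,2]>.0835)&(b[:,2]<.088)];d=np.hypot(k[:,0]-.567,k[:,1]-.169);k=k[d>.06]
x=fit(k,np.median(d[d>.06]),[.567,.169]);print("rim",x,tf(x[0]))
```

```text
hub [((array([0.56603583, 0.02753042]), np.float64(0.004087833409779693)), array([0.9, 1.1]))] 10
disc (array([0.56394421, 0.0270563 ]), np.float64(0.0001807473119957567)) [ 0.8 -1. ] 158 0.15268935004894957
rim (array([0.56713129, 0.16812661]), np.float64(0.0013613609756111455)) [-134.    40.9]
```

```bash
python3 -m inch '[[-8,0,3,0,0,0],[-16,0,5,0,0,0],[-22,0,7,0,0,0],[-24,0,7,0,0,0],[-22,0,7,0,0,0],[-18,0,6,0,0,0],[-13,0,4,0,0,0],[-8,0,2,0,0,0],[-4,0,1,0,0,0],[0,0,0,0,0,0],[0,0,0,0,0,0],[0,0,0,0,0,0]]'
python3 - <<'E'
from h import *
from plant import r
s=r.get_state();todo(s,[.567,.1685,.18])
for n in("side","top"):
    t=r.snapshot(n);cv2.imwrite(f"pics/{n}4.png",cv2.resize(t["img"][130:310,180:400,::-1],None,fx=3,fy=3));np.savez(n+"4.npz",**t)
w=r.snapshot("wrist");cv2.imwrite("pics/w4.png",w["img"][:,:,::-1])
for i in range(4):
    r.snapshot("wrist");p,R=tool(r.get_state());print(p.round(4))
E
```

```text
clock: 6.6
tool_pos: [0.5677, 0.1697, 0.1806]
eef_rot: [0.565, -0.425, 0.426, -0.564]
contact_force: [0.3, -0.2, -1.3]
opening: 0.298
pos [0.5677 0.1697 0.1806]
mm in tool [ 0.9  0.6 -1. ]
tilt err (turn vec to y=down) [0.0004 0.     0.0013] yaw of x -73.98 F [ 0.31 -0.18 -1.26] op 26.21585719602542 t 6.6
[0.5676 0.1706 0.1807]
[0.5675 0.1708 0.1806]
[0.5675 0.171  0.1806]
[0.5675 0.1712 0.1807]
```

View pics/side4.png

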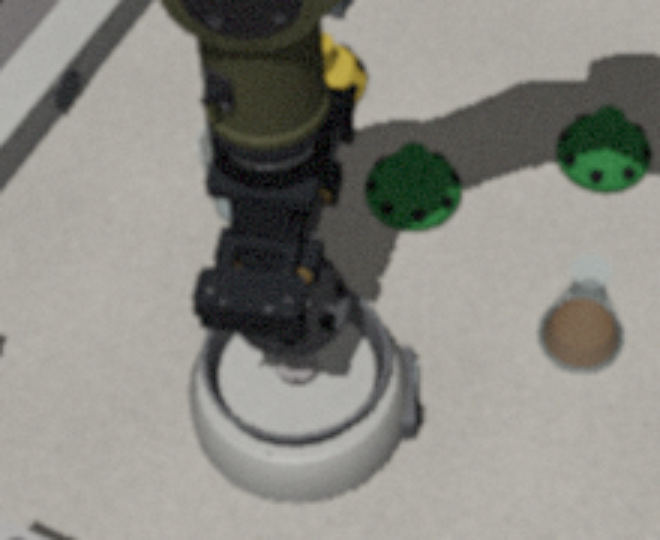

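View pics/w4.png

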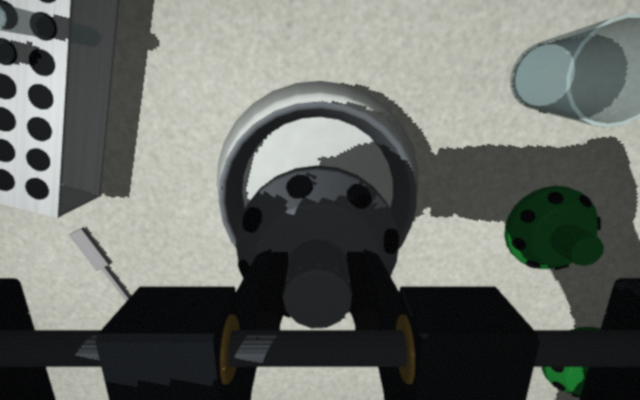

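```bash
python3 -m inch '[[1,0,0,0,0,0],[0,0,0,0,0,0],[0,0,0,0,0,0],[0,0,0,0,0,0],[0,0,0,0,0,0],[0,0,0,0,0,0]]'
cat > rel.py <<'E'
from h import *
from plant import r
from scipy.optimize import least_squares as ls
def fit(k,rad,g):
    f=lambda c:np.hypot(k[:,0]-c[0],k[:,1]-c[1])-rad
    s=ls(f,g,loss="soft_l1",f_scale=.001);return s.x,np.sqrt((s.fun**2).mean())
s=r.get_state();p,R=tool(s);todo(s,[.5677,.1694,.18])
w=r.snapshot("wrist");w["camera_from_world"]=wT(w,p,R);W=cloud(w)
m=np.zeros((400,640),bool);m[155:255,230:405]=(W[155:255,230:405,2]>p[2]-.034)
k=[]
for x in range(242,396):
    v=np.where(m[:,x])[0]
    if len(v):k.append(W[v[0],x])
k=np.array(k);print("z",k[:,2].mean());x,e=fit(k,.043,p[:2]);print("rotor",x.round(4),e,len(k))
b=W[60:255,200:430].reshape(-1,3);b=b[~np.isnan(b[:,0])];k=b[(b[:,2]>.0835)&(b[:,2]<.0875)]
f=lambda c:np.hypot(k[:,0]-c[0],k[:,1]-c[1])-c[2]
q=ls(f,[.567,.169,.07],loss="soft_l1",f_scale=.001).x
y=q[:2];print("rim",q.round(4),len(k))
print("move tool mm",(R.T@np.r_[y-x,0]*1000).round(1), "vs spindle .567,.1683:",(R.T@np.r_[np.array([.567,.1683])-x,0]*1000).round(1))
E
python3 rel.py; python3 rel.py
```

```text
clock: 7.45
tool_pos: [0.5677, 0.1706, 0.1806]
eef_rot: [0.565, -0.425, 0.425, -0.565]
contact_force: [0.2, -0.1, -1.2]
opening: 0.302
pos [0.5677 0.1706 0.1806]
mm in tool [ 1.1  0.6 -0.3]
tilt err (turn vec to y=down) [-0.     -0.      0.0001] yaw of x -73.85 F [ 0.24 -0.07 -1.21] op 26.580600818822482 t 7.45
z 0.15262143710248421
rotor [0.5669 0.1695] 0.00017743857293734717 154
rim [0.567  0.1686 0.0689] 2363
move tool mm [ 0.9  0.  -0.1] vs spindle .567,.1683: [ 1.1  0.  -0.2]
pos [0.5677 0.1706 0.1806]
mm in tool [ 1.1  0.6 -0.3]
tilt err (turn vec to y=down) [ 0.0001 -0.      0.0001] yaw of x -73.84 F [-0.46 -1.15 -0.6 ] op 26.74194205556532 t 7.5
z 0.1526216009120849
rotor [0.5669 0.1695] 0.00016398797848709163 154
rim [0.5671 0.1686 0.0689] 2283
move tool mm [ 0.9  0.  -0.1] vs spindle .567,.1683: [ 1.2  0.  -0.2]
```

```bash
python3 -m inch '[[1,3,0,0,0,0],[0,6,0,0,0,0],[0,8,0,0,0,0],[0,8,0,0,0,0],[0,7,0,0,0,0],[0,5,0,0,0,0],[0,4,0,0,0,0],[0,2,0,0,0,0],[0,1,0,0,0,0],[0,0,0,0,0,0],[0,0,0,0,0,0],[0,0,0,0,0,0]]'
python3 rel.py
```

```text
clock: 8.55
tool_pos: [0.5683, 0.1697, 0.137]
eef_rot: [-0.565, 0.425, -0.425, 0.565]
contact_force: [-0.1, 0.0, -0.5]
opening: 0.304
pos [0.5683 0.1697 0.137 ]
mm in tool [  0.1 -43.   -0.6]
tilt err (turn vec to y=down) [-0.0008 -0.      0.    ] yaw of x -73.85 F [-0.08  0.03 -0.46] op 26.744861765599154 t 8.55
z 0.10906619636686227
rotor [0.5675 0.1686] 0.00016587455750399424 154
rim [0.5677 0.1691 0.0684] 2778
move tool mm [-0.4  0.   0.3] vs spindle .567,.1683: [ 0.1 -0.  -0.5]
```

Centred to within 0.5 mm. Next I'll lower slowly onto the post.

```bash
python3 -m inch '[[0,1.5,0,0,0,0],[0,1.5,0,0,0,0],[0,1.5,0,0,0,0],[0,1,0,0,0,0],[0,1,0,0,0,0],[0,1,0,0,0,0],[0,1,0,0,0,0],[0,1,0,0,0,0],[0,0,0,0,0,0],[0,0,0,0,0,0]]'
python3 -m inch '[[0,1,0,0,0,0],[0,1,0,0,0,0],[0,1,0,0,0,0],[0,1,0,0,0,0],[0,0,0,0,0,0],[0,0,0,0,0,0]]'
```

```text
clock: 9.43
tool_pos: [0.568, 0.1696, 0.1271]
eef_rot: [0.565, -0.425, 0.425, -0.565]
contact_force: [0.8, -0.4, -0.7]
opening: 0.303
clock: 9.93
tool_pos: [0.5679, 0.1696, 0.123]
eef_rot: [0.565, -0.425, 0.425, -0.565]
contact_force: [-0.4, 0.5, -1.6]
opening: 0.302
```

```bash
python3 -m inch '[[0,0.7,0,0,0,0],[0,0.7,0,0,0,0],[0,0.6,0,0,0,0],[0,0,0,0,0,0],[0,0,0,0,0,0]]'
python3 -m inch '[[0,0.7,0,0,0,0],[0,0.7,0,0,0,0],[0,0.6,0,0,0,0],[0,0,0,0,0,0],[0,0,0,0,0,0]]'
python3 -m inch '[[0,0.5,0,0,0,0],[0,0.5,0,0,0,0],[0,0,0,0,0,0],[0,0,0,0,0,0]]'
python3 -m inch '[[0,0.5,0,0,0,0],[0,0.5,0,0,0,0],[0,0,0,0,0,0],[0,0,0,0,0,0]]'
```

```text
clock: 10.35
tool_pos: [0.568, 0.1697, 0.1212]
eef_rot: [-0.565, 0.425, -0.425, 0.565]
contact_force: [-0.5, -1.3, 1.7]
opening: 0.303
clock: 10.77
tool_pos: [0.5682, 0.1696, 0.1193]
eef_rot: [-0.565, 0.425, -0.425, 0.565]
contact_force: [-0.6, -0.1, 2.9]
opening: 0.305
clock: 11.1
tool_pos: [0.5682, 0.1696, 0.1182]
eef_rot: [-0.565, 0.425, -0.425, 0.565]
contact_force: [-1.0, -0.2, 4.5]
opening: 0.303
clock: 11.43
tool_pos: [0.5682, 0.1697, 0.1173]
eef_rot: [-0.565, 0.425, -0.425, 0.565]
contact_force: [-0.7, 0.2, 5.2]
opening: 0.303
```

```bash
for i in 1 2 ; do python3 -m inch '[[0,0.5,0,0,0,0],[0,0.5,0,0,0,0],[0,0,0,0,0,0],[0,0,0,0,0,0]]' | grep -E 'pos|force'; done
python3 -m inch '[[0,0.5,0,0,0,0],[0,0.5,0,0,0,0],[0,0,0,0,0,0],[0,0,0,0,0,0]]' | grep -E 'pos|force'
```

```text
tool_pos: [0.5682, 0.1697, 0.1164]
contact_force: [-2.0, 0.6, 5.4]
tool_pos: [0.5683, 0.1697, 0.1155]
contact_force: [-1.3, 0.3, 6.6]
tool_pos: [0.5684, 0.1697, 0.1146]
contact_force: [-1.4, 0.5, 9.0]
```

```bash
python3 -m inch '[[0,0.5,0,0,0,0],[0,0.5,0,0,0,0],[0,0,0,0,0,0],[0,0,0,0,0,0]]' | grep -E 'pos|force'
python3 -m inch '[[0,0.5,0,0,0,0],[0,0.5,0,0,0,0],[0,0,0,0,0,0],[0,0,0,0,0,0]]' | grep -E 'pos|force'
python3 -m inch '[[0,0.5,0,0,0,0],[0,0.5,0,0,0,0],[0,0,0,0,0,0],[0,0,0,0,0,0]]' | grep -E 'pos|force'
```

```text
tool_pos: [0.5677, 0.1696, 0.1126]
contact_force: [0.4, 1.1, -0.8]
tool_pos: [0.5679, 0.1696, 0.112]
contact_force: [0.5, 1.1, 0.3]
tool_pos: [0.5679, 0.1696, 0.1112]
contact_force: [-0.6, 0.2, 1.5]
```

```bash
for i in 1; do :; done; python3 -m inch '[[0,0.5,0,0,0,0],[0,0.5,0,0,0,0],[0,0.5,0,0,0,0],[0,0.5,0,0,0,0],[0,0,0,0,0,0],[0,0,0,0,0,0]]' | grep -E 'pos|force'
python3 -m inch '[[0,0.5,0,0,0,0],[0,0.5,0,0,0,0],[0,0,0,0,0,0],[0,0,0,0,0,0]]' | grep -E 'pos|force'
python3 -m inch '[[0,0.5,0,0,0,0],[0,0.5,0,0,0,0],[0,0,0,0,0,0],[0,0,0,0,0,0]]' | grep -E 'pos|force'
python3 -m inch '[[0,0.5,0,0,0,0],[0,0.5,0,0,0,0],[0,0,0,0,0,0],[0,0,0,0,0,0]]' | grep -E 'pos|force'
```

```text
tool_pos: [0.5679, 0.1695, 0.109]
contact_force: [-0.3, 1.5, 1.5]
tool_pos: [0.568, 0.1692, 0.1078]
contact_force: [0.3, -0.7, -0.4]
tool_pos: [0.568, 0.1695, 0.107]
contact_force: [0.6, 0.6, -0.4]
tool_pos: [0.5681, 0.1696, 0.1063]
contact_force: [-0.8, 0.8, 1.6]
```

```bash
python3 -m inch '[[0,0.5,0,0,0,0],[0,0.5,0,0,0,0],[0,0,0,0,0,0],[0,0,0,0,0,0]]' | grep -E 'pos|force'
python3 -m inch '[[0,0.5,0,0,0,0],[0,0.5,0,0,0,0],[0,0,0,0,0,0],[0,0,0,0,0,0]]' | grep -E 'pos|force'
python3 -m inch '[[0,0.5,0,0,0,0],[0,0.5,0,0,0,0],[0,0,0,0,0,0],[0,0,0,0,0,0]]' | grep -E 'pos|force'
```

```text
tool_pos: [0.5681, 0.1696, 0.1054]
contact_force: [-1.9, -0.2, 4.4]
tool_pos: [0.5682, 0.1696, 0.1047]
contact_force: [-1.3, -0.8, 8.0]
tool_pos: [0.5682, 0.1696, 0.104]
contact_force: [-3.1, -0.5, 9.9]
```

```bash
python3 -m inch '[[0,0.5,0,0,0,0],[0,0.5,0,0,0,0],[0,0,0,0,0,0],[0,0,0,0,0,0]]' | grep -E 'pos|force'
python3 -m inch '[[0,0.5,0,0,0,0],[0,0,0,0,0,0],[0,0,0,0,0,0]]' | grep -E 'pos|force'
```

```text
tool_pos: [0.5683, 0.1697, 0.1034]
contact_force: [-2.4, -0.4, 13.0]
tool_pos: [0.5683, 0.1696, 0.103]
contact_force: [-3.4, -1.7, 14.1]
```

```bash
python3 -m inch '[[0,0.4,0,0,0,0],[0,0,0,0,0,0],[0,0,0,0,0,0],[0,0,0,0,0,0]]' | grep -E 'pos|force'
python3 -m inch '[[0,-1,0,0,0,0],[0,-1,0,0,0,0],[0,-1,0,0,0,0],[0,-1,0,0,0,0],[0,0,0,0,0,0],[0,0,0,0,0,0],[0,0,0,0,0,0]]' - 60 | grep -E 'pos|force'
```

```text
tool_pos: [0.5683, 0.1697, 0.1028]
contact_force: [-3.9, -0.8, 15.2]
tool_pos: [0.5681, 0.1696, 0.1053]
contact_force: [-1.0, -0.0, 5.7]
```

```bash
python3 -m inch '[[0,-0.5,0,0,0,0],[0,-0.5,0,0,0,0],[0,-0.5,0,0,0,0],[0,-0.5,0,0,0,0],[0,0,0,0,0,0],[0,0,0,0,0,0]]' | grep -E 'pos|force'
```

```text
tool_pos: [0.5678, 0.1695, 0.1068]
contact_force: [-0.6, -0.1, -0.7]
```

```bash
python3 -m inch '[[0,-0.5,0,0,0,0],[0,-0.5,0,0,0,0],[0,0,0,0,0,0],[0,0,0,0,0,0]]' | grep -E 'pos|force'
python3 -m inch '[[0,-0.5,0,0,0,0],[0,-0.5,0,0,0,0],[0,0,0,0,0,0],[0,0,0,0,0,0]]' | grep -E 'pos|force'
python3 -m inch '[[0,-0.4,0,0,0,0],[0,-0.4,0,0,0,0],[0,0,0,0,0,0],[0,0,0,0,0,0]]' | grep -E 'pos|force'
```

```text
tool_pos: [0.568, 0.1696, 0.1082]
contact_force: [-0.1, 0.3, -1.7]
tool_pos: [0.5678, 0.1695, 0.109]
contact_force: [-0.4, -0.8, -3.3]
tool_pos: [0.5678, 0.1695, 0.1098]
contact_force: [0.3, -0.1, -6.8]
```

The catches hold, with the force rising about 4 N per mm. I'll raise the pull slowly.

```bash
python3 -m inch '[[0,-0.4,0,0,0,0],[0,-0.4,0,0,0,0],[0,0,0,0,0,0],[0,0,0,0,0,0]]' | grep -E 'pos|force'
python3 -m inch '[[0,-0.4,0,0,0,0],[0,-0.4,0,0,0,0],[0,0,0,0,0,0],[0,0,0,0,0,0]]' | grep -E 'pos|force'
```

```text
tool_pos: [0.5678, 0.1695, 0.1105]
contact_force: [-0.6, 0.5, -8.6]
tool_pos: [0.5677, 0.1695, 0.1113]
contact_force: [0.2, 0.3, -11.0]
```

```bash
python3 -m inch '[[0,-0.4,0,0,0,0],[0,-0.4,0,0,0,0],[0,0,0,0,0,0],[0,0,0,0,0,0]]' | grep -E 'pos|force'
python3 -m inch '[[0,-0.4,0,0,0,0],[0,0,0,0,0,0],[0,0,0,0,0,0],[0,0,0,0,0,0]]' | grep -E 'pos|force'
```

```text
tool_pos: [0.5677, 0.1695, 0.1121]
contact_force: [1.2, 0.8, -14.0]
tool_pos: [0.5678, 0.1695, 0.1126]
contact_force: [1.5, 0.3, -16.5]
```

```bash
python3 -m inch '[[0,0.2,0,0,0,0],[0,0,0,0,0,0],[0,0,0,0,0,0],[0,0,0,0,0,0],[0,0,0,0,0,0],[0,0,0,0,0,0]]' | grep -E 'pos|force'
python3 -m inch '[[0,0,0,0,0,0],[0,0,0,0,0,0],[0,0,0,0,0,0],[0,0,0,0,0,0],[0,0,0,0,0,0],[0,0,0,0,0,0],[0,0,0,0,0,0]]' | grep -E 'pos|force'
python3 - <<'E'
from h import *
from plant import r
F=[]
for i in range(4):
    s=r.get_state();F.append(s["contact_force"]);r.snapshot("wrist")
print(np.mean(F,0),np.std(F,0),tool(r.get_state())[0])
E
```

```text
tool_pos: [0.5678, 0.1695, 0.1126]
contact_force: [1.0, 0.9, -15.7]
tool_pos: [0.5679, 0.1695, 0.1126]
contact_force: [-0.1, 0.7, -17.6]
[  0.23759435   0.77869416 -16.65448066] [0.46289236 0.3627402  0.62572503] [0.56785085 0.16956611 0.11255918]
```

The pull held for about 1.5 s at roughly 15 N on the spindle. I'll ease off.

```bash
python3 -m inch '[[0,0.5,0,0,0,0],[0,0.5,0,0,0,0],[0,0.5,0,0,0,0],[0,0.5,0,0,0,0],[0,0.5,0,0,0,0],[0,0.5,0,0,0,0],[0,0.5,0,0,0,0],[0,0.5,0,0,0,0],[0,0,0,0,0,0],[0,0,0,0,0,0]]' | grep -E 'pos|force'
python3 -m inch '[[0,0.5,0,0,0,0],[0,0.5,0,0,0,0],[0,0.5,0,0,0,0],[0,0,0,0,0,0],[0,0,0,0,0,0]]' | grep -E 'pos|force'
```

```text
tool_pos: [0.5689, 0.1698, 0.1093]
contact_force: [-1.2, -0.7, -4.4]
tool_pos: [0.5686, 0.1697, 0.1075]
contact_force: [-0.1, 0.6, -0.7]
```

```bash
python3 -m inch '[[0,0.3,0,0,0,0],[0,0,0,0,0,0],[0,0,0,0,0,0]]' | grep -E 'pos|force'
python3 -m inch '[[0,0,0,0,0,0],[0,0,0,0,0,0],[0,0,0,0,0,0],[0,0,0,0,0,0],[0,0,0,0,0,0],[0,0,0,0,0,0],[0,0,0,0,0,0],[0,0,0,0,0,0]]' 56 | grep -E 'pos|force|open'
python3 - <<'E'
from h import *
from plant import r
w=r.snapshot("wrist");cv2.imwrite("pics/w5.png",w["img"][:,:,::-1])
E
```

```text
tool_pos: [0.5681, 0.1696, 0.1069]
contact_force: [-0.1, 0.3, -1.3]
tool_pos: [0.568, 0.1696, 0.1068]
contact_force: [0.0, 0.1, -0.2]
opening: 0.639
```

View pics/w5.png

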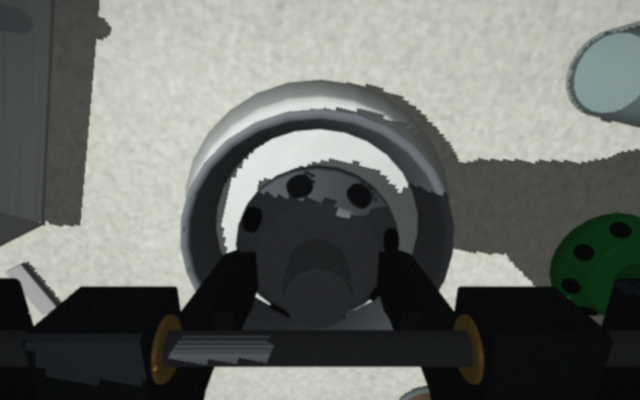

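The fingers are open and clear of the hub at (320,290), and the rotor is centred in the bowl. I'll retreat straight up and check.

```bash
python3 -m inch '[[0,-4,0,0,0,0],[0,-8,0,0,0,0],[0,-12,0,0,0,0],[0,-16,0,0,0,0],[0,-16,0,0,0,0],[0,-16,0,0,0,0],[0,-16,0,0,0,0],[0,-12,0,0,0,0],[0,-8,0,0,0,0],[0,-4,0,0,0,0],[0,0,0,0,0,0],[0,0,0,0,0,0]]' | grep -E 'pos|force'
python3 -m inch '[[10,0,-4,0,0,0],[20,0,-8,0,0,0],[24,0,-8,0,0,0],[24,0,-8,0,0,0],[24,0,-8,0,0,0],[20,0,-4,0,0,0],[10,0,0,0,0,0],[0,0,0,0,0,0],[0,0,0,0,0,0],[0,0,0,0,0,0],[0,0,0,0,0,0],[0,0,0,0,0,0]]' | grep -E 'pos|force|clock'
python3 - <<'E'
from h import *
from plant import r
s=r.get_state();p,R=tool(s);w=r.snapshot("wrist");w["camera_from_world"]=wT(w,p,R)
cv2.imwrite("pics/w6.png",w["img"][:,:,::-1])
for n,d in(("side",r.snapshot("side")),("wrist",w)):
    W=cloud(d).reshape(-1,3);W=W[~np.isnan(W[:,0])]
    W=W[np.hypot(W[:,0]-.567,W[:,1]-.1685)<.046]
    k=W[(W[:,2]>.12)&(W[:,2]<.15)]
    if len(k):
        m=(k.min(0)+k.max(0))/2;t=np.percentile(k[:,2],80);print(n,len(k),"hub mid",m.round(4),"size",np.ptp(k,0).round(4),"top",t,"underside",t-.056)
E
```

```text
tool_pos: [0.5678, 0.1695, 0.2188]
contact_force: [0.4, -0.6, -0.4]
clock: 25.77
tool_pos: [0.5662, 0.0334, 0.2188]
contact_force: [1.2, -0.9, -0.3]
side 139 hub mid [0.5657 0.1705 0.1278] size [0.0271 0.0283 0.0152] top 0.1316478219434902 underside 0.0756478219434902
wrist 1658 hub mid [0.5678 0.1678 0.1269] size [0.0286 0.0284 0.0137] top 0.13151588499892827 underside 0.07551588499892828
```

View pics/w6.png

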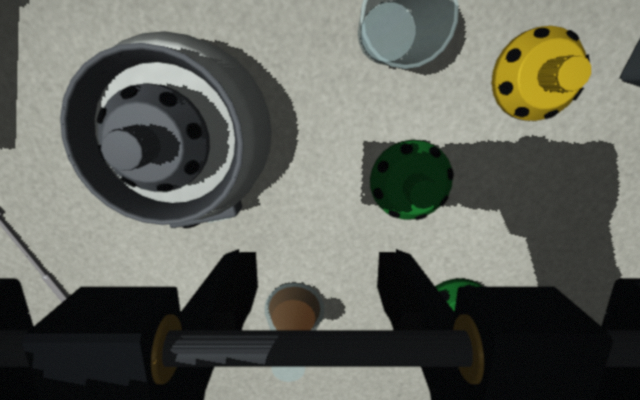

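The rotor sits level in the bowl (hub at (122,150)) with its underside at about 75.5 mm, on axis, and the arm is clear. I'll hand in.

Run:
```python
from plant import r
print(r.finish_job())
```

```text
the job is handed in; nothing more can be done
None
```

The grey rotor is locked on the centrifuge spindle, the pull test held, and I handed the job in at about 26 s. The interface gave no verdict.

- **Press:** I lowered the rotor onto the spindle in small steps. The wrist force peaked at about 9 N, dropped to around 1 N as it passed the catches, then rose about 4 N per mm on the shoulder to roughly 16 N.
- **Pull test:** The wrist force read about 16.7 N up. Less the rotor's weight, the spindle carried about 15 N for around 1.5 s. That is slightly above the 14 N aim, with about 1 N of sensor noise, and below the 18 N limit.
- **Last checks:** The rotor's underside is at about 75.5 mm, matching the shoulder height I measured beforehand. The wrist camera puts the rotor within about 1 mm of the axis and the side camera within about 2.5 mm, so they differ by about 3 mm. The rotor looks level, though I did not measure its tilt. The gripper is open and clear.
- **Bystanders:** Nothing in the final wrist picture looked moved, though I did not measure the bystanders' positions.

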